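# Lock a casting into its holding fixture with the latch plate and keeper

## Task

Close the holding fixture over the casting that sits in it: slip the oblong eye of the loose latch plate over the wide T-shaped head of the fixture's stud by tilting it, without forcing it, then lay the plate down level and square on both rests so that the head holds it down. Then swing the keeper fully over the plate's tail and let go. Leave the casting in its nest and the other loose things where they are.

Things in the scene. Friction and masses are not known exactly. Their poses are not given: they have to be found in the camera images.
- fixture: Fixed holding fixture on a grey base 162x94x8 mm. Origin: on the bench, under the casting's centre; x runs from the stud (x = -60 mm) to the tail rest (x = 60), z up. Two upright rests, 12 mm thick along x, 54 mm wide along y, stand at x = -60 and 60, tops at z = 40 mm. The keeper's post, 20 mm across, is at (60, -45) mm. The casting sits between the rests, top at z = 38.
- stud_seat (a point): Stud's axis at the top of the first rest (fixture x = -60, y = 0, z = 40 mm), where the plate's underside comes to lie; axes as the fixture's. Above it: neck 10 mm across, 24 mm high (z 40 to 64), then the fixed T-head, 52 mm long along x, 14 wide along y, 8 thick (z 64 to 72).
- latch_plate: Loose steel latch plate, about 0.25 kg, flat on the bench, tab up: 168 mm long (x from -92 to 76 mm), 44 wide (y), 6 thick. Origin on the underside; z up. Eye centred at x = -60, grip tab at x = 10, tail at the +x end. It goes on with its x along the fixture's x, the tail on the tail rest. Start: lies across in front of the robot, tail to the left.
- latch_grip (a point): Centre of the plate's upright grip tab, 28 mm above the plate's underside; axes as the plate's. The tab is 12 mm thick along x, 34 mm wide along y, and its top is 42 mm above the underside. It is 70 mm from the eye's centre along x.
- latch_eye (a point): Centre of the plate's eye, on the underside; axes as the plate's. Eye 44 mm long (x), 24 wide, corners cut 4 mm; end and side walls 10 mm. It is shorter than the T-head, so it passes only tilted 25 to 45 degrees, eye end low: its -x wall goes below the head's -x end from beyond it, the plate moves +x until that wall nears the neck, then is levelled as it comes down.
- keeper (a joint): Angle in rad of the keeper, a flat arm 60 mm long, 16 wide, 8 thick, on a vertical axis on the post; its underside is 50 mm above the bench, 4 mm over the seated plate. 0: arm along the fixture's +x (open). Grows counter-clockwise from above; 1.57: across the tail, to the fixture's +y; stop at 1.62. Light friction (0.04 N m), stays where left. Starts open, -0.35 to 0.35.
- keeper_axis (a point): Point on the keeper's vertical turning axis (fixture x = 60, y = -45, z = 54 mm).
- keeper_pin (a point): On the keeper's upright round pin, 12 mm across, 48 mm from the turning axis; the pin stands from 58 to 100 mm above the bench and this point is 81 mm above the bench.
- casting_mid (a point): Half-way up the small dark flanged casting (50 mm across, 30 mm tall) that sits loose in the fixture's shallow nest (lip 5 mm high). It stays there.
- strap_mid (a point): Centre of a dark slotted clamp strap, 100x29x14 mm, on the bench: a bystander, not the latch plate.
- nut_mid (a point): Centre of a loose nut, 24x27x13 mm, on the bench: a bystander.
- oil_can_mid (a point): Middle of the body of a small green oil can, 62x72x123 mm, on the bench: a bystander.
- tube_post: Fixed rest post that stands at the left front of the bench, a black upright with a lime and red top, 355 mm tall; it fills about x 0.405 to 0.515 m, y 0.155 to 0.230 m of the base frame up to that height. Origin at its foot. Keep the arm and hand clear of it, also on the first move.
- cover_nose (a point): Large fixed black cover on packing blocks at the back middle of the bench. Its nose hangs over the bench from x = 0.51 m on, y -0.15 to 0.01 m (base frame), 180 to 200 mm above the bench, and widens further back. Carry things in front of it or higher than it, and keep the hand from under it. This point: lower front edge of the nose.

How it is judged:
On the way, in this order (a step that is already met when the one before it is completed fails the run):
1. the latch plate lies level on both rests with the stud's neck in its eye and the head above it, the keeper still open (horizontal distance between latch_eye and stud_seat below 0.02 m and z of latch_eye in the frame of fixture between 0.035 and 0.046 m and angle between latch_eye's own z axis and vertical below 0.07 rad and value of joint keeper below 0.8 rad), for 0.2 s.
2. the keeper is swung over the plate's tail (value of joint keeper above 1.35 rad), for 0.2 s.
At the end, for the whole second after the job is handed in: The latch plate rests level (3 degrees) on both rests, within 4 mm of seat height and 10 degrees of the fixture's length, its eye round the stud's neck under the head; the keeper is at 1.35 rad or more; all at rest, the casting still in its nest (10 mm) (horizontal distance between latch_eye and stud_seat below 0.02 m and z of latch_eye in the frame of fixture between 0.036 and 0.044 m and angle between latch_eye's own z axis and vertical below 0.05 rad and angle between the x axis of latch_eye and the x axis of fixture, either way round below 0.17 rad and x of latch_grip in the frame of fixture above 0 m and value of joint keeper above 1.35 rad and linear speed of latch_plate below 0.02 m/s and distance of casting_mid from where it was at the start of the episode below 0.01 m); the robot touches nothing.
It fails at once if the latch plate is forced against the fixture (over 40 N) (contact force between latch_plate and fixture above 40 N).
It fails at once if the casting is knocked out of its nest (over 15 mm) (distance of casting_mid from where it was at the start of the episode above 0.015 m).
It fails at once if a bystander is moved more than 30 mm (distance of any of strap_mid, nut_mid, oil_can_mid from where it was at the start of the episode above 0.03 m).
It also fails if it takes over 72 s, if anything falls off the work surface, if the arm or the gripper's body presses on something with over 40 N, if the wrist force passes 120 N, or if a joint passes its speed limit or range.

## Robot

A 7-joint arm with a two-finger parallel gripper is mounted at the origin on a cart in front of the work surface, level with it; the furniture and walls round the work are solid. World frame = base frame: x ahead of the robot, y to its left, z up, the work surface at z = 0. Lengths are in m, angles in rad, forces in N, time in s.
With the tool pointing down it reaches from about 0.425 to 0.875 m from the base axis. Payload 8.4 kg.
Tool frame: the origin (TCP) lies between the finger pads; the fingertips stand 11 mm ahead of it and the grasp point (between the pads) lies 8 mm behind it; z points along the fingers, y is the line along which they close (so a half turn about z gives the same grasp; the last joint's range is limited). The gripper opens to 85 mm and grips with 20 to 120 N. Pads are 22 mm wide; open, the fingers measure 114 mm over their backs; the gripper's body (76 mm by 85 mm) begins 54 mm behind the grasp point. The pads swing forward as they close: fully open they stand 13 mm farther back than shut.
Start: joints at [-1.43, 0.333, 0.04, 1.465, -0.013, 1.343, -0.059], TCP at [0.154, 0.631, 0.242] pointing down, gripper open.
Joint ranges: [-2.58, 2.58], [-0.38, 2.09], [-1.3, 1.39], [0.25, 2.4], [-1.5, 4.64], [0.08, 2.09], [-2.65, 2.65]. Speed limits (rad/s): [2.22, 2.22, 2.79, 2.79, 3.14, 3.14, 3.14].

## Interface

Orientations are given as [roll, pitch, yaw] about the fixed x, y, z axes, in that order (R = Rz(yaw) Ry(pitch) Rx(roll)).
In Python, from workcell import * gives the robot as it stands.
- The arm moves only by the tool apply_moves, never from a script. Its arguments are lists of equal length, an entry for each row: "slide": the shift along the tool's x, y, z in cm, a list of three; "turn": the turn, a rotation vector about the tool's x, y, z in degrees, a list of three; "jaw": the opening, from 0 (shut) to 1 (fully open). In form: {"slide": [[x, y, z], ...], "turn": [[ax, ay, az], ...], "jaw": [jaw, ...]}. A call has 1 to 20 rows; each row shifts and turns the commanded pose from where the row before left it, along the tool's axes as they then stand; what a row does not reach is not made up. A row lasts 1/8 s, in which the tool goes at most 62.5 mm and 10.7 degrees, less where a joint would pass 70% of its speed; a pose out of reach is approached as far as the arm can. A call with a gripper value outside its range is refused whole. The fingers move at their own pace and stop on an object; "force" is the grip in N (left out, the last holds). Time passes only in rows, so rows that do not move let the fingers close. It gives the time, the measured TCP pose, the force, the opening and the grip force at its end, in the units of the state.
- state(): the state, without advancing time (a new reading comes with each control period).
- grab_frame(name): name is "scene" or "top"; returns (picture, depth): 384x512x3 uint8, red, green, blue; 384x512 float32, m along the optical axis (not along the pixel's ray), 0 where there is no reading.
- camera_info(name): a dict with "intrinsics" (3x3 intrinsics, pixels), "origin" and "orientation" of the camera in the world. Camera axes: x right, y down, z forward; pixel columns grow to the right and rows downward; lengths in m; the calibration is good to about 2 mm. A picture is of the moment at which its call begins. camera_info takes no time and is no camera call.
- close_job(): hands the job in; it is judged then, once.
The state is a dict: "time_s": time; "joint_positions": joint angles; "qvel": joint speeds; "tau": joint torques, N m; "eef_pos": TCP position; "ee_rot": TCP orientation; "contact_force": force on the tool from outside, world axes, zero at the start; "torque": the same for the moment, N m; "opening": finger opening in m; "gripper_force": force on a finger pad.
Only numpy, scipy, OpenCV 4.12 (cv2) and the standard library are available. Lean on these libraries where they do the work, as an engineer would, in place of code of your own. Each camera call takes 0.05 s, during which the arm holds its last target. There are 200 camera calls.

## Working session

There is one attempt and no reset: what is moved stays moved. The work goes in short steps, Python scripts to look and compute and a tool call to move; the robot and the scene stay as the last step left them, time stands still between calls to the robot, and variables do not carry over. Pictures are saved under pics/ and viewed, at most 10 in all, crops included, and the job is handed in when it is done.

Besides the shell and the picture viewer there is one more tool, called by a JSON object that holds its "method" and its "body", one argument or row to a line. apply_moves: Moves the arm, as the interface text tells. Its arguments: {"type":"object","properties":{"slide":{"type":"array","items":{"type":"array","items":{"type":"number"}}},"turn":{"type":"array","items":{"type":"array","items":{"type":"number"}}},"jaw":{"type":"array","items":{"type":"number"}},"force":{"type":"number"}},"required":["slide","turn","jaw"]}

```bash
mkdir -p pics; ls
cat > h.py <<'E'
from workcell import *
import numpy as np, cv2
from scipy.spatial.transform import Rotation as R
def cam(n):
    c=camera_info(n); K=np.array(c["intrinsics"]); o=np.array(c["origin"]); q=np.array(c["orientation"])
    M=q if q.shape==(3,3) else (R.from_euler('xyz',q).as_matrix() if q.size==3 else None)
    return K,o,M
def cloud(n,d):
    K,o,M=cam(n); v,u=np.mgrid[:d.shape[0],:d.shape[1]]
    p=np.stack([(u-K[0,2])/K[0,0]*d,(v-K[1,2])/K[1,1]*d,d],-1)
    P=p@M.T+o; P[d==0]=np.nan; return P
def grab(n,tag):
    im,d=grab_frame(n); np.savez(f'pics/{tag}.npz',im=im,d=d)
    cv2.imwrite(f'pics/{tag}.png',im[...,::-1]); return im,d,cloud(n,d)
E
python3 - <<'E'
from h import *
for n in("top","scene"):
    print(n,camera_info(n)); im,d,P=grab(n,n+"0")
    print(np.nanpercentile(P.reshape(-1,3),[2,25,50,75,98],axis=0).round(3))
print(state())
a,b=cv2.imread('pics/top0.png'),cv2.imread('pics/scene0.png')
E
```

```text
pics
top {'intrinsics': array([[412.94607179,   0.        , 249.30100846],
       [  0.        , 412.94607179, 190.86276242],
       [  0.        ,   0.        ,   1.        ]]), 'origin': array([ 0.37270449, -0.03282608,  1.13357098]), 'orientation': array([-3.0201501 , -0.00610074, -1.5635303 ])}
[[-0.213 -1.236 -0.809]
 [ 0.164 -0.675 -0.8  ]
 [ 0.537 -0.055 -0.793]
 [ 0.847  0.356  0.002]
 [ 1.481  1.082  0.228]]
scene {'intrinsics': array([[412.19268733,   0.        , 257.81020945],
       [  0.        , 412.19268733, 177.52758836],
       [  0.        ,   0.        ,   1.        ]]), 'origin': array([-0.40311333, -0.58191156,  0.66735358]), 'orientation': array([-2.04546241, -0.0233678 , -1.0030901 ])}
[[-1.010e-01 -7.500e-01 -8.080e-01]
 [ 3.730e-01 -2.740e-01 -5.570e-01]
 [ 7.910e-01 -2.700e-02 -2.000e-03]
 [ 1.712e+00  5.950e-01  1.900e-01]
 [ 2.773e+00  1.690e+00  5.420e-01]]
{'time_s': 0.1, 'joint_positions': array([-1.43020055,  0.33386593,  0.03987551,  1.46619715, -0.01341579,
        1.34330523, -0.05850913]), 'qvel': array([-0.0013432 , -0.00187884, -0.00018687, -0.00202484, -0.00303412,
       -0.00127541,  0.00269727]), 'tau': array([ 4.55088142e-03, -6.60017610e+01,  1.37045749e+00, -4.06462204e+01,
        1.69287866e-02,  9.05726978e-03, -1.05628871e-05]), 'eef_pos': array([0.15430143, 0.63100203, 0.24148661]), 'ee_rot': array([-3.14008551e+00,  8.67788921e-05,  2.90176637e+00]), 'contact_force': array([ 0.11029042, -0.01713787,  0.63576556]), 'torque': array([ 0.02257431,  0.02714457, -0.00532919]), 'gripper_force': 0.0, 'opening': 0.08528719099252172}
```

View pics/top0.png

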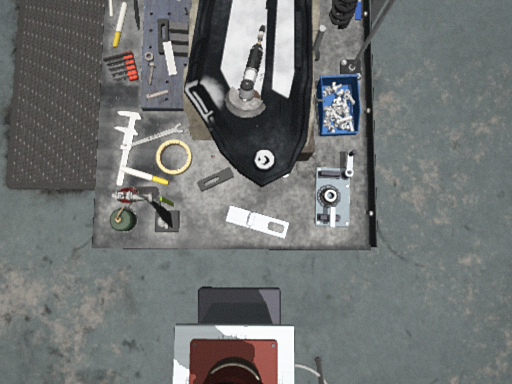

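View pics/scene0.png

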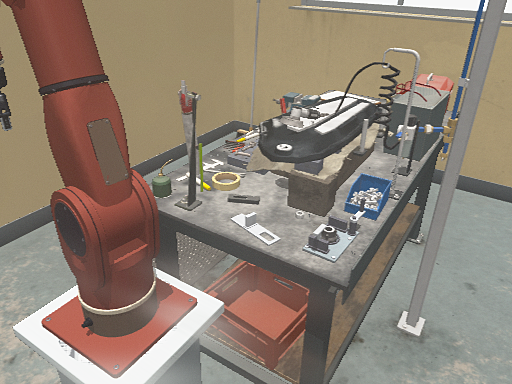

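The top view shows the plate (white, centred about (257,221), eye to the right at (273,226)), the fixture (base about (333,195), keeper at (350,162)), the strap at (214,180) and the can at (122,218). The scene view agrees. Next I measure these from depth.

Run:
```python
from h import *
z=np.load('pics/top0.npz'); im,d=z['im'],z['d']; P=cloud('top',d)
zs=np.load('pics/scene0.npz'); ims,ds=zs['im'],zs['d']; Ps=cloud('scene',ds)
a=cv2.resize(im[150:250,215:375],None,fx=5,fy=5,interpolation=cv2.INTER_CUBIC)[:300*2,:800]
b=cv2.resize(ims[195:265,220:380],None,fx=5,fy=5,interpolation=cv2.INTER_CUBIC)
cv2.imwrite('pics/ca.png',a[...,::-1]); cv2.imwrite('pics/cb.png',b[...,::-1])
# bench z
def reg(P,x0,x1,y0,y1): return (P[...,0]>x0)&(P[...,0]<x1)&(P[...,1]>y0)&(P[...,1]<y1)
for nm,Q,I in(("top",P,im),("scene",Ps,ims)):
    m=reg(Q,.3,.5,-.15,.15); print(nm,'bench z',np.nanmedian(Q[m][:,2]))
    pm=reg(Q,.28,.42,-.2,.15)&(I.min(-1)>150)&(Q[...,2]<.012)&(Q[...,2]>-.01)
    r=cv2.minAreaRect(Q[pm][:,:2].astype(np.float32)*1000); print('plate',pm.sum(),r,np.median(Q[pm][:,2]))
    tm=reg(Q,.28,.42,-.2,.15)&(Q[...,2]>.03)&(Q[...,2]<.06); print('tab',tm.sum(),Q[tm].mean(0) if tm.any() else 0,cv2.minAreaRect(Q[tm][:,:2].astype(np.float32)*1000) if tm.sum()>3 else 0)
    for lo,hi in((.003,.014),(.03,.05),(.05,.062),(.062,.08),(.085,.11)):
        f=reg(Q,.28,.56,-.32,-.17)&(Q[...,2]>lo)&(Q[...,2]<hi)
        if f.sum()>3: print(lo,hi,f.sum(),cv2.minAreaRect(Q[f][:,:2].astype(np.float32)*1000),np.median(Q[f],axis=0).round(4))
```

```text
top bench z 0.00046108709228964706
plate 739 ((395.4851989746094, -25.176727294921875), (351.3821716308594, 53.69339370727539), 87.70624542236328) 0.001654633200840916
tab 6 [ 0.4171013  -0.04057406  0.0411194 ] ((416.6543884277344, -39.69452667236328), (2.6055233478546143, 7.928293704986572), 0.061696283519268036)
0.003 0.014 1397 ((456.0841369628906, -244.78964233398438), (149.4393310546875, 206.0130615234375), 89.85028076171875) [ 0.4807 -0.2681  0.0083]
0.03 0.05 249 ((496.004150390625, -264.3126525878906), (72.12937927246094, 128.33706665039062), 87.83639526367188) [ 0.4997 -0.2545  0.039 ]
0.05 0.062 34 ((552.5716552734375, -302.3583984375), (22.023365020751953, 13.464091300964355), 89.95255279541016) [ 0.5535 -0.2989  0.0575]
0.062 0.08 127 ((487.40203857421875, -271.2105712890625), (26.718652725219727, 156.37315368652344), 70.17268371582031) [ 0.439  -0.254   0.0719]
scene bench z -0.06255942042279883
plate 964 ((389.7465515136719, -24.824905395507812), (60.37385177612305, 349.53216552734375), 0.030458325520157814) -0.0013816080646321671
tab 20 [ 0.4149164  -0.04008673  0.03677634] ((415.04754638671875, -39.142066955566406), (14.790305137634277, 6.206789970397949), 80.87159729003906)
0.003 0.014 715 ((485.3974609375, -266.2425537109375), (93.56929016113281, 149.1218719482422), 88.06752014160156) [ 0.4714 -0.2854  0.0069]
0.03 0.05 302 ((491.8586120605469, -267.93109130859375), (81.21351623535156, 133.46746826171875), 87.84820556640625) [ 0.4936 -0.2594  0.0366]
0.05 0.062 46 ((496.597900390625, -275.8298034667969), (21.137298583984375, 142.3850860595703), 65.47974395751953) [ 0.5466 -0.3014  0.056 ]
0.062 0.08 81 ((481.64227294921875, -266.9262390136719), (22.341304779052734, 154.11952209472656), 73.8347396850586) [ 0.429  -0.2541  0.0701]
```

View pics/ca.png

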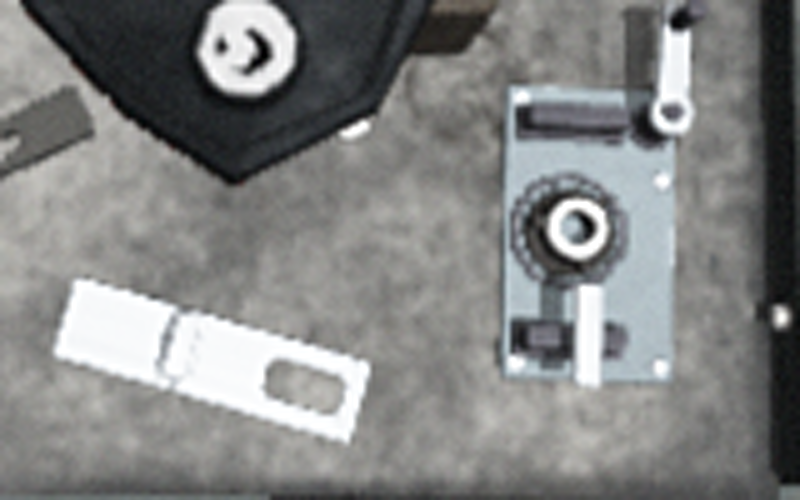

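View pics/cb.png

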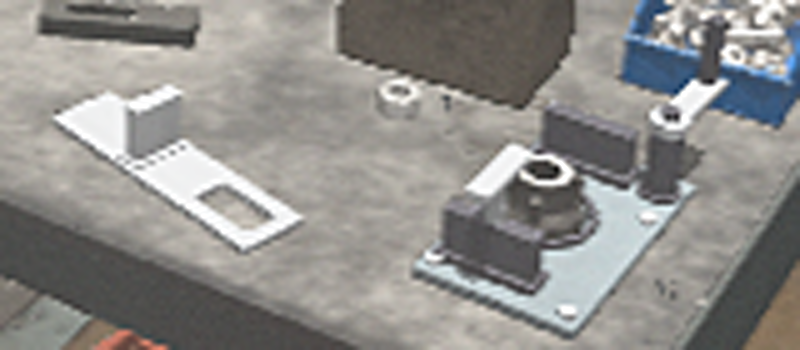

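```bash
cat >> h.py <<'E'
def ray(n,uv,z):
    K,o,M=cam(n); uv=np.atleast_2d(np.array(uv,float))
    r=np.c_[(uv-K[[0,1],[2,2]])/K[[0,1],[0,1]],np.ones(len(uv))]@M.T
    return o+r*((z-o[2])/r[:,2])[:,None]
def proj(n,p):
    K,o,M=cam(n); q=(np.atleast_2d(p)-o)@M; return q[:,:2]/q[:,2:]*K[[0,1],[0,1]]+K[[0,1],[2,2]]
E
python3 - <<'E'
from h import *
np.set_printoptions(suppress=True,precision=4)
def rect(n,mask,z,off,s):
    ys,xs=np.nonzero(mask); P=ray(n,np.c_[(xs+.5)/s-.5+off[0],(ys+.5)/s-.5+off[1]],z)
    r=cv2.minAreaRect(P[:,:2].astype(np.float32)*1000); c=P[:,:2].mean(0)*1000
    return len(xs),np.round(r[0],1),np.round(r[1],1),round(r[2],2),c
s=8
for n in("top","scene"):
    z=np.load(f'pics/{n}0.npz'); im=z['im']; U=cv2.resize(im,None,fx=s,fy=s,interpolation=cv2.INTER_LINEAR)
    hsv=cv2.cvtColor(U,cv2.COLOR_RGB2HSV)
    def comp(m,uv):
        k,l=cv2.connectedComponents(m.astype(np.uint8)); i=l[int(uv[1]*s),int(uv[0]*s)]; return (l==i) if i else None
    W=U.min(-1)>165
    pts={'plate':((.245 and 243,219),.006),'head':((333,217),.072)} if n=="top" else {'plate':((238,221),.006),'head':((319,231),.072)}
    for k,(uv,h) in pts.items():
        m=comp(W,uv)
        if m is None: print(n,k,'none',U[int(uv[1]*s),int(uv[0]*s)]);continue
        m2=m.astype(np.uint8)
        print(n,k,rect(n,m2,h,(0,0),s))
    if n=="top":
        c=hsv; B=(U[...,2].astype(int)-U[...,0]>12)&(U.min(-1)>90)
        m=comp(B,(343,195))
        if m is not None: print('base',rect(n,m,.008,(0,0),s))
        print(im[195,343],im[200,330])
        print('keeper axis/pin',ray(n,(215+672/5,150+114/5),.058),ray(n,(215+684/5,150+16/5),.1))
        print('rest tail', ray(n,[(215+531/5,150+105/5),(215+628/5,150+110/5)],.04))
        print('eye', ray(n,[(215+264/5,150+375/5),(215+347/5,150+400/5),(215+305/5,150+387/5)],.006))
        print('tab top',ray(n,[(215+176/5,150+345/5)],.042))
        print('strap,nut',ray(n,[(214,180)],.014),ray(n,[(286,176)],.013))
    else:
        print('nut',ray(n,(220+398/5,195+98/5),.0065),'tab top corners',ray(n,[(220+126/5,195+108/5),(220+182/5,195+92/5)],.042))
        print('pin top',ray(n,(220+713/5,195+20/5),.1),'eye corner',ray(n,[(220+300/5,195+217/5),(220+246/5,195+250/5),(220+54/5,195+118/5)],.006))
E
```

```text
top plate (65161, array([426.7, -60.1]), array([172.5,  50. ]), 73.45, array([426.6285, -58.3981]))
top head (51853, array([ 473.6, -253.7]), array([ 88.8, 154.1]), 87.48, array([ 475.9762, -267.5662]))
base (65296, array([ 497.2, -266.1]), array([ 93.8, 161.1]), 88.24, array([ 494.5122, -271.1109]))
[181 197 202] [255 255 255]
keeper axis/pin [[ 0.5542 -0.3025  0.058 ]] [[ 0.5979 -0.2993  0.1   ]]
rest tail [[ 0.5615 -0.2313  0.04  ]
 [ 0.5592 -0.2834  0.04  ]]
eye [[ 0.4171 -0.0898  0.006 ]
 [ 0.4039 -0.135   0.006 ]
 [ 0.4107 -0.1121  0.006 ]]
tab top [[ 0.4311 -0.0414  0.042 ]]
strap,nut [[0.5386 0.0582 0.014 ]] [[ 0.5515 -0.1392  0.013 ]]
scene plate (140090, array([592.9,  54.7]), array([574.4, 282.6]), 45.66, array([549.6087,  47.8467]))
scene head (6295, array([ 431.8, -266.2]), array([40.8, 57.3]), 87.33, array([ 434.8714, -259.9724]))
nut [[ 0.5569 -0.1367  0.0065]] tab top corners [[ 0.409  -0.0395  0.042 ]
 [ 0.4409 -0.0562  0.042 ]]
pin top [[ 0.5927 -0.3067  0.1   ]] eye corner [[ 0.4187 -0.1481  0.006 ]
 [ 0.3763 -0.1392  0.006 ]
 [ 0.4228  0.0204  0.006 ]]
```

{"method": "apply_moves", "body": {
  "slide": [
    [0,0,-4.5],
    [0,0,-4.5],
    [0,0,-4.5],
    [0,0,-4.5],
    [0,0,-4.5],
    [-3.5,-2,0],
    [-3.5,-2,0],
    [-3.5,-2,0],
    [-3.5,-2,0],
    [-3.5,-2,0],
    [-3.5,-2,0],
    [-3.5,-2,0],
    [-3.5,-2,0],
    [-3.5,-2,0],
    [-3.5,-2,0]
  ],
  "turn": [
    [0,0,0],
    [0,0,0],
    [0,0,0],
    [0,0,0],
    [0,0,0],
    [0,0,0],
    [0,0,0],
    [0,0,0],
    [0,0,0],
    [0,0,0],
    [0,0,0],
    [0,0,0],
    [0,0,0],
    [0,0,0],
    [0,0,0]
  ],
  "jaw": [1,1,1,1,1,0.5,0.5,0.5,0.5,0.5,0.5,0.5,0.5,0.5,0.5],
  "force": 60
}}

```text
time_s: 1.98
eef_pos: [0.4476, 0.3529, 0.467]
ee_rot: [-3.141, -0.0, 2.902]
contact_force: [0.7, -0.5, -0.1]
opening: 0.0429
gripper_force: 0.0
```

```bash
cat > plan.py <<'E'
import numpy as np, heapq
def sd(P,b):  # signed distance of points to box (x0,x1,z0,z1)
    c=np.array([(b[0]+b[1])/2,(b[2]+b[3])/2]);h=np.array([(b[1]-b[0])/2,(b[3]-b[2])/2])
    q=np.abs(P-c)-h; return np.linalg.norm(np.maximum(q,0),axis=-1)+np.minimum(q.max(-1),0)
def edge(b,s=2.):
    x=np.arange(b[0],b[1]+.1,s);z=np.arange(b[2],b[3]+.1,s)
    return np.r_[[(i,j) for i in x for j in(b[2],b[3])],[(i,j) for j in z for i in(b[0],b[1])]]
A=(-32,-22,0,6);B=(22,136,0,6);F=(-32,136,0,6);G=(48,92,9,80);H=(25,115,82,200)
head=(-26,26,24,32);neck=(-5,5,0,24);rests=[(-6,6,-32,0),(114,126,-32,0),(35,85,-32,-2)]
pairs=[(m,o) for m in(A,B,G,H) for o in(head,neck)]+[(F,o) for o in rests]
def clear(X,Z,t):
    c,s=np.cos(t),np.sin(t); M=np.array([[c,-s],[s,c]]) # tail up
    T=np.array([X,Z]); r=1e9
    for m,o in pairs:
        r=min(r,sd(edge(m)@M.T+T,o).min(),sd((edge(o)-T)@M,m).min())
    return r
E
python3 - <<'E'
from plan import *
Xs=np.arange(-50,13,2.);Zs=np.arange(0,81,2.);Ts=np.radians(np.arange(0,46,2.5))
C=np.array([[[clear(x,z,t) for t in Ts] for z in Zs] for x in Xs]); np.save('C.npy',C)
g=(int(np.argmin(abs(Xs))),1,0)
D={g:0};pq=[(0,g)];par={}
while pq:
    d,n=heapq.heappop(pq)
    if d>D[n]:continue
    if Zs[n[1]]>=78: break
    for dx in(-1,0,1):
     for dz in(-1,0,1):
      for dt in(-1,0,1):
        m=(n[0]+dx,n[1]+dz,n[2]+dt)
        if min(m)<0 or m[0]>=len(Xs) or m[1]>=len(Zs) or m[2]>=len(Ts) or C[m]<1.2:continue
        e=d+np.sqrt(dx*dx+dz*dz+dt*dt)*(1+200/C[m]**3)
        if e<D.get(m,1e9):D[m]=e;par[m]=n;heapq.heappush(pq,(e,m))
p=[n]
while p[-1]!=g:p.append(par[p[-1]])
for m in p:print(Xs[m[0]],Zs[m[1]],np.degrees(Ts[m[2]]),C[m].round(1))
from h import *
s=state();print(s['eef_pos'],s['ee_rot'],s['joint_positions'],s['time_s'])
z=np.load('pics/top0.npz');P=cloud('top',z['d']).reshape(-1,3)
m=(P[:,2]>.12)&(P[:,0]>.4)&(P[:,0]<.75)&(P[:,1]<.02)&(P[:,1]>-.4)
for x in np.arange(.48,.75,.03):
    q=P[m&(abs(P[:,0]-x)<.015)]
    if len(q):print(x.round(2),len(q),'y',q[:,1].min().round(3),q[:,1].max().round(3),'z',q[:,2].min().round(3),q[:,2].max().round(3))
E
```

```text
-22.0 78.0 40.0 32.7
-22.0 76.0 40.0 31.1
-22.0 74.0 40.0 29.6
-22.0 72.0 40.0 28.1
-22.0 70.0 40.0 26.5
-22.0 68.0 40.0 25.0
-22.0 66.0 40.0 23.5
-22.0 64.0 40.0 21.9
-22.0 62.0 40.0 20.4
-22.0 60.0 40.0 18.9
-22.0 58.0 40.0 17.5
-22.0 56.0 40.0 16.2
-22.0 54.0 40.0 15.1
-22.0 52.0 40.0 14.1
-22.0 50.0 40.0 13.4
-22.0 48.0 40.0 13.0
-22.0 46.0 40.0 12.9
-22.0 44.0 40.0 12.9
-22.0 42.0 40.0 12.9
-22.0 40.0 40.0 12.9
-22.0 38.0 40.0 12.9
-20.0 36.0 40.0 11.1
-18.0 34.0 40.0 9.8
-16.0 32.0 40.0 9.2
-14.0 30.0 40.0 9.0
-12.0 28.0 40.0 8.7
-10.0 26.0 40.0 8.1
-8.0 26.0 40.0 8.0
-6.0 26.0 40.0 7.6
-4.0 26.0 40.0 7.5
-2.0 26.0 40.0 7.5
0.0 26.0 40.0 7.5
2.0 26.0 40.0 7.5
4.0 26.0 37.5 6.6
6.0 26.0 35.0 5.7
8.0 26.0 32.5 4.8
10.0 24.0 29.999999999999996 4.1
10.0 24.0 27.5 4.1
10.0 24.0 25.0 3.9
12.0 22.0 22.5 3.3
12.0 22.0 20.0 3.7
12.0 20.0 17.5 4.0
12.0 18.0 14.999999999999998 4.3
12.0 16.0 12.5 4.5
12.0 14.0 10.0 4.7
10.0 12.0 7.499999999999999 5.9
8.0 10.0 5.0 7.0
6.0 8.0 2.5 7.5
4.0 8.0 2.5 7.6
2.0 6.0 0.0 6.0
0.0 4.0 0.0 4.0
0.0 2.0 0.0 2.0
[0.44761682 0.35290796 0.46699152] [-3.14109931e+00 -3.62784570e-04  2.90182194e+00] [-0.99291561  0.1486929   0.29489564  1.24978624 -0.04377343  1.7498888
  0.62215818] 1.975
0.51 272 y -0.117 -0.023 z 0.189 0.209
0.54 756 y -0.14 0.007 z 0.19 0.217
0.57 938 y -0.158 0.019 z 0.189 0.218
0.6 1052 y -0.194 0.02 z 0.12 0.214
0.63 1101 y -0.2 0.02 z 0.12 0.219
0.66 1376 y -0.202 0.02 z 0.12 0.265
0.69 1173 y -0.199 0.02 z 0.123 0.293
0.72 1086 y -0.22 0.02 z 0.14 0.293
0.75 581 y -0.198 0.018 z 0.152 0.278
```

{"method": "apply_moves", "body": {
  "slide": [
    [-0.98,-4.85,0],
    [-0.98,-4.85,0],
    [-0.98,-4.85,0],
    [-0.98,-4.85,0],
    [-0.98,-4.85,0],
    [-0.98,-4.85,0],
    [-0.98,-4.85,0],
    [-0.98,-4.85,0],
    [0,0,0],
    [0,0,4.8],
    [0,0,4.8],
    [0,0,4.8],
    [0,0,4.8],
    [0,0,4.8],
    [0,0,4.8],
    [0,0,4.8],
    [0,0,4],
    [0,0,0]
  ],
  "turn": [
    [0,0,0],
    [0,0,0],
    [0,0,0],
    [0,0,0],
    [0,0,0],
    [0,0,0],
    [0,0,0],
    [0,0,0],
    [0,0,2.8],
    [0,0,0],
    [0,0,0],
    [0,0,0],
    [0,0,0],
    [0,0,0],
    [0,0,0],
    [0,0,0],
    [0,0,0],
    [0,0,0]
  ],
  "jaw": [0.5,0.5,0.5,0.5,0.5,0.5,0.5,0.5,0.5,0.5,0.5,0.5,0.5,0.5,0.5,0.5,0.5,0.5]
}}

```text
time_s: 4.22
eef_pos: [0.4285, -0.042, 0.0893]
ee_rot: [-3.138, -0.005, 2.852]
contact_force: [0.1, 1.2, 0.6]
opening: 0.0428
gripper_force: 0.0
```

Run:
```python
from h import *
np.set_printoptions(suppress=True,precision=4)
s=state();print(s['eef_pos'],s['ee_rot'],s['joint_positions'],s['contact_force'])
im,d,P=grab('scene','s1')
cv2.imwrite('pics/s1c.png',cv2.resize(im[120:300,180:380],None,fx=3,fy=3,interpolation=cv2.INTER_CUBIC)[...,::-1])
# fixture pose least squares from top0 pixel readings (crop px ->px)
c=lambda u,v:(215+(u+.5)/5-.5,150+(v+.5)/5-.5)
obs=[(c(591,285),.072,(-34,0)),(c(590,385),.072,(-86,0)),(c(577,228),.038,(0,0)),(c(672,114),.058,(60,-45)),(c(578,335),.072,(-60,7)),(c(604,335),.072,(-60,-7))]
W=np.array([ray('top',u,z)[0,:2] for u,z,f in obs])*1000;F=np.array([f for *_,f in obs],float)
from scipy.optimize import least_squares
f=lambda p:((F@np.array([[np.cos(p[2]),np.sin(p[2])],[-np.sin(p[2]),np.cos(p[2])]])+p[:2])-W).ravel()
r=least_squares(f,[497,-255,-.03]);print(r.x,np.degrees(r.x[2]));print(r.fun.reshape(-1,2).round(1))
```

```text
[ 0.4285 -0.042   0.0893] [-3.138  -0.0047  2.8524] [-0.7132  0.0205  0.7247  2.1771 -0.0141  0.9547  1.3012] [0.0615 1.2304 0.6377]
[ 497.0368 -254.9516   -0.025 ] -1.4321465027379603
[[-0.1  0.1]
 [-0.6 -0. ]
 [ 0.5 -0.7]
 [ 0.6  0.1]
 [-0.   0.6]
 [-0.5 -0. ]]
```

View pics/s1c.png

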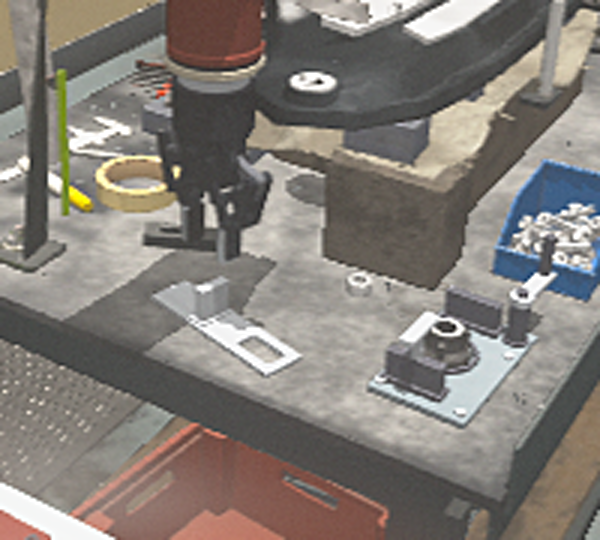

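The hand is straight over the tab (crop about (212,290)), with the jaws along the plate. I descend and grip.

{"method": "apply_moves", "body": {
  "slide": [
    [-0.2,0,2],
    [-0.15,0,2],
    [0,0,1.5],
    [0,0,1.2],
    [0,0,0],
    [0,0,0],
    [0,0,0],
    [0,0,0],
    [0,0,0],
    [0,0,0]
  ],
  "turn": [
    [0,0,0],
    [0,0,0],
    [0,0,0],
    [0,0,0],
    [0,0,0],
    [0,0,0],
    [0,0,0],
    [0,0,0],
    [0,0,0],
    [0,0,0]
  ],
  "jaw": [0.5,0.5,0.5,0.5,0.5,0.1,0.1,0.1,0.1,0.1],
  "force": 70
}}

```text
time_s: 5.52
eef_pos: [0.4348, -0.0426, 0.025]
ee_rot: [3.141, 0.001, 2.853]
contact_force: [-0.8, -0.7, 6.5]
opening: 0.0108
gripper_force: 68.8
```

{"method": "apply_moves", "body": {
  "slide": [
    [0,0,-2],
    [0,0,-5],
    [0,0,-5],
    [-1.2,-4,0],
    [-1.2,-4,0],
    [-1.2,-4,0],
    [-1.2,-4,0],
    [-1.2,-4,0],
    [0,0,0],
    [0,0,0],
    [0,0,0],
    [0,0,0],
    [0,0,0],
    [0,0,0],
    [0,0,0],
    [0,0,0],
    [0,0,0]
  ],
  "turn": [
    [0,0,0],
    [0,0,0],
    [0,0,0],
    [0,0,0],
    [0,0,0],
    [0,0,0],
    [0,0,0],
    [0,0,0],
    [0,0,9.4],
    [0,0,9.4],
    [0,0,9.4],
    [0,0,9.4],
    [0,0,9.4],
    [0,0,9.4],
    [0,0,9.4],
    [0,0,9.3],
    [0,0,0]
  ],
  "jaw": [0.1,0.1,0.1,0.1,0.1,0.1,0.1,0.1,0.1,0.1,0.1,0.1,0.1,0.1,0.1,0.1,0.1]
}}

```text
time_s: 7.65
eef_pos: [0.4346, -0.2511, 0.1442]
ee_rot: [-3.141, -0.0, 1.543]
contact_force: [0.1, -0.1, -3.2]
opening: 0.0106
gripper_force: 69.4
```

Run:
```python
from h import *
np.set_printoptions(suppress=True,precision=4)
s=state();print(s['eef_pos'],s['ee_rot'],s['joint_positions'],s['contact_force'],s['opening'])
it,dt,P=grab('top','t2'); im,d,Ps=grab('scene','s2')
a=cv2.resize(it[150:260,240:400],(800,550),interpolation=cv2.INTER_CUBIC); cv2.imwrite('pics/t2c.png',a[...,::-1])
b=cv2.resize(im[130:290,230:400],(638,600),interpolation=cv2.INTER_CUBIC); cv2.imwrite('pics/s2c.png',b[...,::-1])
```

```text
[ 0.4346 -0.2511  0.1442] [-3.141  -0.0001  1.5433] [-0.6748  0.2389  1.2603  1.983  -0.2555  1.0983  0.668 ] [ 0.088  -0.1437 -3.2391] 0.010648114203989353
```

View pics/t2c.png

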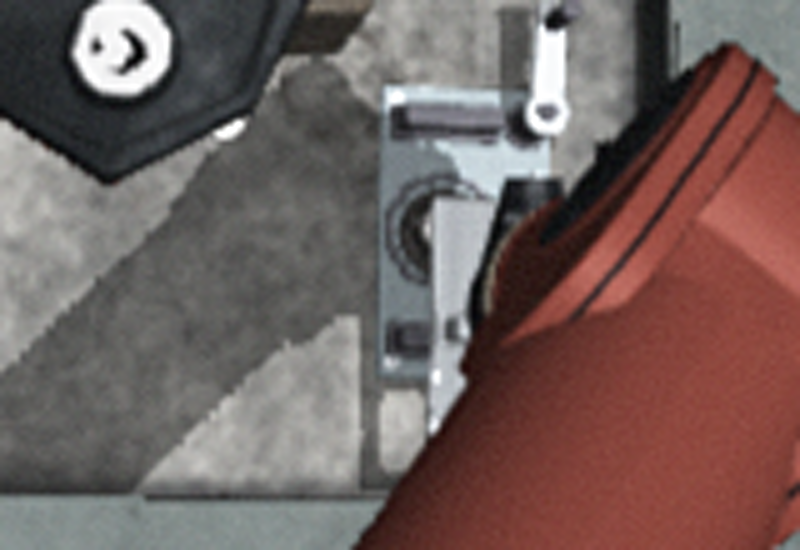

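View pics/s2c.png

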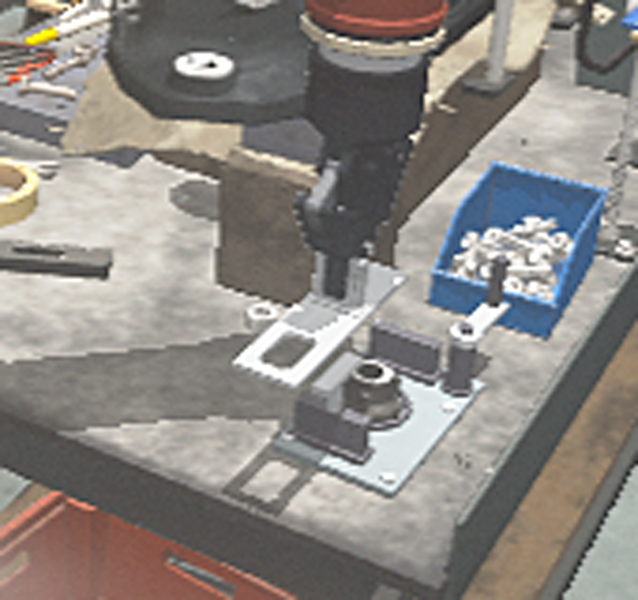

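The plate hangs level in the hand, eye toward the robot (scene crop about (285,350)). The keeper is still open and the fixture untouched. I measure the plate's pose in the hand.

Run:
```python
from h import *
np.set_printoptions(suppress=True,precision=4)
s=state();p=s['eef_pos'];Rt=R.from_euler('xyz',s['ee_rot']).as_matrix()
for n,t in(('scene','s2'),('top','t2')):
    z=np.load(f'pics/{t}.npz');P=cloud(n,z['d']);L=(P-p)@Rt
    L=L@np.array([[0,1,0],[1,0,0],[0,0,-1.]]).T  # to plate-like axes x,y,z
    m=(abs(L[...,0]+.018)<.095)&(abs(L[...,1])<.035)&(abs(L[...,2]+.02)<.02)
    Q=L[m]
    if len(Q)<30: print(n,len(Q));continue
    for _ in range(6):
        A=np.c_[Q[:,:2],np.ones(len(Q))];c,*_=np.linalg.lstsq(A,Q[:,2],rcond=None);e=Q[:,2]-A@c
        k=abs(e)<max(.0025,2*e.std()) if _<5 else abs(e)<1;Q=Q[k]
    print(n,len(Q),'slopes',c,'resid',e.std()); print('ext',Q.min(0),Q.max(0),cv2.minAreaRect(Q[:,:2].astype(np.float32)*1000))
c=lambda u,v:(230+(u+.5)/3.753-.5,130+(v+.5)/3.75-.5)
W=ray('scene',[c(233,362),c(292,384),c(405,280),c(262,350),c(280,367),c(315,345),c(297,335)],p[2]-.019)
print('scene corners plate-frame from tcp',((W-p)@Rt)[:,[1,0]]*1000)
c=lambda u,v:(240+(u+.5)/5-.5,150+(v+.5)/5-.5)
W=ray('top',[c(432,198),c(429,380),c(460,330)],p[2]-.019)
print('top edge',((W-p)@Rt)[:,[1,0]]*1000)
```

```text
Traceback (most recent call last):
TypeError: '<' not supported between instances of 'list' and 'int'
```

```bash
cat > pl.py <<'E'
from h import *
np.set_printoptions(suppress=True,precision=4)
s=state();p=s['eef_pos'];Rt=R.from_euler('xyz',s['ee_rot']).as_matrix()
for n,t in(('scene','s2'),('top','t2')):
    z=np.load(f'pics/{t}.npz');P=cloud(n,z['d']);L=(P-p)@Rt
    L=L@np.array([[0,1,0],[1,0,0],[0,0,-1.]]).T
    m=(abs(L[...,0]+.018)<.095)&(abs(L[...,1])<.035)&(abs(L[...,2]+.02)<.02)
    Q=L[m]
    if len(Q)<30: print(n,len(Q));continue
    for i in range(6):
        A=np.c_[Q[:,:2],np.ones(len(Q))];c=np.linalg.lstsq(A,Q[:,2],rcond=None)[0];e=Q[:,2]-A@c
        if i<5: Q=Q[abs(e)<max(.0025,2*e.std())]
    print(n,len(Q),'slopes',c,'resid',e.std()); print('ext',Q.min(0),Q.max(0),cv2.minAreaRect(Q[:,:2].astype(np.float32)*1000))
c=lambda u,v:(230+(u+.5)/3.753-.5,130+(v+.5)/3.75-.5)
W=ray('scene',[c(233,362),c(292,384),c(405,280),c(262,350),c(280,367),c(315,345),c(297,335)],p[2]-.019)
print('scene corners plate-frame from tcp',((W-p)@Rt)[:,[1,0]]*1000)
c=lambda u,v:(240+(u+.5)/5-.5,150+(v+.5)/5-.5)
W=ray('top',[c(432,198),c(429,380),c(460,330)],p[2]-.019)
print('top edge',((W-p)@Rt)[:,[1,0]]*1000)
E
python3 pl.py
```

```text
scene 434 slopes [ 0.0046  0.0179 -0.0208] resid 0.0010304054841268795
ext [-0.1052 -0.0193 -0.024 ] [ 0.0626  0.0266 -0.0183] ((-21.12586212158203, 2.9099979400634766), (45.3311882019043, 167.95401000976562), 88.83682250976562)
top 315 slopes [-0.0046 -0.0202 -0.0186] resid 0.0016267720781200428
ext [-0.046  -0.0059 -0.0224] [ 0.0677  0.0255 -0.0154] ((11.407264709472656, 18.24318504333496), (29.38710594177246, 115.32884216308594), 80.19265747070312)
scene corners plate-frame from tcp [[-106.6973   23.7635]
 [-106.3419  -17.6271]
 [  50.4747  -22.2803]
 [ -84.0314   15.5679]
 [ -94.273    -2.8347]
 [ -58.9773   -9.1677]
 [ -55.3147    5.6682]]
top edge [[ 66.1796  25.7961]
 [-23.3224  26.4163]
 [  1.5527  11.4817]]
```

```bash
cat > fk.py <<'E'
from h import *
import itertools
from scipy.optimize import least_squares
D=[([-1.43020055,.33386593,.03987551,1.46619715,-.01341579,1.34330523,-.05850913],[.15430143,.63100203,.24148661],[-3.14008551,0.0000868,2.90176637]),
([-0.99291561,0.1486929,0.29489564,1.24978624,-0.04377343,1.7498888,0.62215818],[.44761682,.35290796,.46699152],[-3.141099,-.00036,2.90182]),
([-0.7132,0.0205,0.7247,2.1771,-0.0141,0.9547,1.3012],[.4285,-.042,.0893],[-3.138,-.0047,2.8524]),
([-0.6748,0.2389,1.2603,1.983,-0.2555,1.0983,0.668],[.4346,-.2511,.1442],[-3.141,-.0001,1.5433])]
def fk(q,g,sg,off=0):
    Z=lambda a:R.from_euler('z',a);Y=lambda a:R.from_euler('y',a)
    h,L1,L2,L3,e=g[:5]
    r=Z(sg[0]*q[0])*Y(q[1]);p=np.array([0,0,h])+r.apply([0,0,L1])
    r=r*Z(sg[1]*q[2]); p=p+r.apply([e,0,0]); r=r*Y(q[3]); p=p+r.apply([-e,0,L2])
    r=r*Z(sg[2]*q[4])*Y(q[5]);p=p+r.apply([0,0,L3]);r=r*Z(sg[3]*q[6]+g[5]); return p,r
def res(g,sg):
    o=[]
    for q,p,e in D:
        P,r=fk(q,g,sg); o+=list((P-p)*10)+list((r.inv()*R.from_euler('xyz',e)).as_rotvec()*2)
    return np.array(o)
if __name__=='__main__':
    b=None
    for sg in itertools.product([-1,1],repeat=4):
        for g5 in(0,1.57,3.14,-1.57):
            f=least_squares(res,[.3,.5,.5,.3,0,g5],args=(sg,))
            if b is None or f.cost<b[0]: b=(f.cost,sg,f.x)
    print(b); print(res(b[2],b[1]).reshape(-1,6).round(3)); np.savez('fk.npz',sg=b[1],g=b[2])
E
python3 fk.py
```

```text
(np.float64(0.21784670411426416), (-1, -1, -1, -1), array([7.80530339, 0.35626186, 0.51014297, 7.80109399, 0.02876031,
       1.57080189]))
[[-0.447 -0.051  0.021  0.    -0.    -0.   ]
 [-0.242  0.309  0.043  0.    -0.    -0.   ]
 [-0.06   0.221 -0.029  0.    -0.    -0.   ]
 [ 0.137 -0.057 -0.035  0.     0.     0.   ]]
```

```bash
cat > fk2.py <<'E'
from fk import *
sg=(-1,-1,-1,-1)
def fk(q,g,sg=sg):
    Z=lambda a:R.from_euler('z',a);Y=lambda a:R.from_euler('y',a)
    h,L1,L2,a1,e,f,w,L3=g
    r=Z(-q[0]);p=np.array([0,0,h])+r.apply([a1,0,0]);r=r*Y(q[1]);p=p+r.apply([0,0,L1])
    r=r*Z(-q[2]);p=p+r.apply([e,0,0]);r=r*Y(q[3]);p=p+r.apply([f,0,L2])
    r=r*Z(-q[4])*Y(q[5]);p=p+r.apply([w,0,L3]);r=r*Z(-q[6]+np.pi/2);return p,r
def full(v): return [v[0],v[1],v[2],v[3],v[4],v[5],v[6],.33]
if __name__=='__main__':
    fun=lambda v:np.concatenate([(fk(q,full(v))[0]-p)*10 for q,p,e in D])
    f=least_squares(fun,[.4,.4,.5,0,0,0,0]);print(f.cost,f.x);print(f.fun.reshape(-1,3).round(3)); np.save('g.npy',full(f.x))
E
python3 fk2.py
```

```text
0.1605158737267001 [ 0.21728566  0.5042105   0.50731287 -0.04585799  0.03491637  0.00140723
 -0.00407976]
[[-0.419  0.088 -0.058]
 [-0.232  0.21   0.027]
 [-0.067  0.089  0.05 ]
 [ 0.006 -0.144 -0.018]]
```

{"method": "apply_moves", "body": {
  "slide": [
    [-0.5,1.8,-3.8],
    [0,0,0],
    [0,0,0],
    [0,0,0],
    [0,0,0],
    [0,0,0],
    [0,0,0]
  ],
  "turn": [
    [0,0,0],
    [-8,0,0],
    [-8,0,0],
    [-8,0,0],
    [-8,0,0],
    [-8,0,0],
    [0,0,0]
  ],
  "jaw": [0.1,0.1,0.1,0.1,0.1,0.1,0.1]
}}

```text
time_s: 8.62
eef_pos: [0.4421, -0.2609, 0.1833]
ee_rot: [2.582, 0.006, 1.534]
contact_force: [-0.1, 0.8, -2.9]
opening: 0.0108
gripper_force: 69.8
```

```bash
cat > way.py <<'E'
from h import *
np.set_printoptions(suppress=True,precision=4)
FX=np.array([.4970,-.2550,0]);Rf=R.from_euler('z',-1.6,degrees=True)
TIP=np.array([.070,-.003,.0253]) # TCP in eye frame
B=np.array([[0,1,0],[1,0,0],[0,0,-1.]])
def pose(X,Z,t):
    r=Rf*R.from_euler('y',-t,degrees=True)
    return FX+Rf.apply([-.060+X/1000,0,.040+Z/1000])+r.apply(TIP), r*R.from_matrix(B)
def inv(p,r): # eye pose from tool
    rp=r*R.from_matrix(B); e=Rf.inv().apply(p-rp.apply(TIP)-FX)-[-.06,0,.04]; return e*1000,(Rf.inv()*rp).as_euler('zyx',degrees=True)
def steps(W):
    s=state();p,r=s['eef_pos'],R.from_euler('xyz',s['ee_rot'])
    print('now',p,'eye',*inv(p,r),'q',s['joint_positions'],'F',s['contact_force'],'t',s['time_s'])
    for w in W:
        P,Q=pose(*w);print(w,'slide cm',(r.inv().apply(P-p)*100).round(2),'turn',np.degrees((r.inv()*Q).as_rotvec()).round(2));p,r=P,Q
E
python3 -c "
from way import *
steps([(-22,78,40),(-22,58,40),(-22,38,40),(-16,32,40),(-10,26,40),(-4,26,40),(2,26,40),(5,26,36.25),(8,26,32.5),(10,24,27.5),(12,22,22.5),(12,18,15),(12,14,10),(8,10,5),(2,6,0),(0,1,0)])"
```

```text
now [ 0.4421 -0.2609  0.1833] eye [-40.5561  -4.3548  84.6441] [ -0.5662 -32.0711  -0.6366] q [-0.3214 -0.3811  0.8406  2.2851  0.0331  0.6157  0.4977] F [-0.0681  0.8304 -2.9151] t 8.625
(-22, 78, 40) slide cm [0.45 0.8  0.61] turn [-7.93  0.55 -0.19]
(-22, 58, 40) slide cm [ 0.   -1.29  1.53] turn [0. 0. 0.]
(-22, 38, 40) slide cm [ 0.   -1.29  1.53] turn [0. 0. 0.]
(-16, 32, 40) slide cm [-0.    0.07  0.85] turn [0. 0. 0.]
(-10, 26, 40) slide cm [-0.    0.07  0.85] turn [0. 0. 0.]
(-4, 26, 40) slide cm [-0.    0.46  0.39] turn [0. 0. 0.]
(2, 26, 40) slide cm [-0.    0.46  0.39] turn [0. 0. 0.]
(5, 26, 36.25) slide cm [-0.    0.38  0.66] turn [3.75 0.   0.  ]
(8, 26, 32.5) slide cm [0.   0.39 0.64] turn [ 3.75  0.   -0.  ]
(10, 24, 27.5) slide cm [0.   0.26 0.9 ] turn [ 5. -0.  0.]
(12, 22, 22.5) slide cm [-0.    0.28  0.89] turn [ 5.  0. -0.]
(12, 18, 15) slide cm [0.   0.12 1.3 ] turn [ 7.5  0.  -0. ]
(12, 14, 10) slide cm [-0.    0.09  1.01] turn [ 5. -0.  0.]
(8, 10, 5) slide cm [ 0.   -0.27  0.94] turn [ 5.  0. -0.]
(2, 6, 0) slide cm [ 0.   -0.44  0.97] turn [ 5. -0.  0.]
(0, 1, 0) slide cm [-0.  -0.2  0.5] turn [0. 0. 0.]
```

```bash
cat > dj.py <<'E'
from plan import *
import sys
TM=float(sys.argv[1]);C=np.load('C.npy')
Xs=np.arange(-50,13,2.);Zs=np.arange(0,81,2.);Ts=np.radians(np.arange(0,46,2.5))
g=(int(np.argmin(abs(Xs))),1,0);D={g:0};pq=[(0,g)];par={}
while pq:
    d,n=heapq.heappop(pq)
    if d>D[n]:continue
    if Zs[n[1]]>=60: break
    for dx in(-1,0,1):
     for dz in(-1,0,1):
      for dt in(-1,0,1):
        m=(n[0]+dx,n[1]+dz,n[2]+dt)
        if min(m)<0 or m[0]>=len(Xs) or m[1]>=len(Zs) or m[2]>=len(Ts) or np.degrees(Ts[m[2]])>TM+.1 or C[m]<1.2:continue
        e=d+np.sqrt(dx*dx+dz*dz+dt*dt)*(1+200/C[m]**3)
        if e<D.get(m,1e9):D[m]=e;par[m]=n;heapq.heappush(pq,(e,m))
p=[n]
while p[-1]!=g:p.append(par[p[-1]])
print(TM,[(int(Xs[m[0]]),int(Zs[m[1]]),round(np.degrees(Ts[m[2]]),1),float(C[m].round(1))) for m in p])
E
for t in 32.5 30 27.5; do python3 dj.py $t; done
```

```text
32.5 [(-20, 60, np.float64(32.5), 20.5), (-20, 58, np.float64(32.5), 18.9), (-20, 56, np.float64(32.5), 17.5), (-20, 54, np.float64(32.5), 16.2), (-20, 52, np.float64(32.5), 15.0), (-20, 50, np.float64(32.5), 14.0), (-20, 48, np.float64(32.5), 13.2), (-20, 46, np.float64(32.5), 12.7), (-20, 44, np.float64(32.5), 12.6), (-20, 42, np.float64(32.5), 12.6), (-20, 40, np.float64(32.5), 12.6), (-20, 38, np.float64(32.5), 12.6), (-20, 36, np.float64(32.5), 12.6), (-18, 34, np.float64(32.5), 10.7), (-16, 32, np.float64(32.5), 9.4), (-14, 30, np.float64(32.5), 8.7), (-12, 28, np.float64(32.5), 7.8), (-10, 28, np.float64(32.5), 6.4), (-8, 26, np.float64(32.5), 5.8), (-6, 26, np.float64(32.5), 5.1), (-4, 26, np.float64(32.5), 4.8), (-2, 26, np.float64(32.5), 4.8), (0, 26, np.float64(32.5), 4.8), (2, 26, np.float64(32.5), 4.8), (4, 26, np.float64(32.5), 4.8), (6, 26, np.float64(32.5), 4.8), (8, 26, np.float64(32.5), 4.8), (10, 24, np.float64(30.0), 4.1), (10, 24, np.float64(27.5), 4.1), (10, 24, np.float64(25.0), 3.9), (12, 22, np.float64(22.5), 3.3), (12, 22, np.float64(20.0), 3.7), (12, 20, np
[... 2332 characters left out ...]
6, 26, np.float64(27.5), 3.6), (-4, 26, np.float64(27.5), 2.9), (-2, 26, np.float64(27.5), 2.8), (0, 26, np.float64(27.5), 2.8), (2, 26, np.float64(27.5), 2.8), (4, 26, np.float64(27.5), 2.8), (6, 26, np.float64(27.5), 2.8), (8, 26, np.float64(27.5), 2.8), (10, 24, np.float64(25.0), 3.9), (12, 22, np.float64(22.5), 3.3), (12, 22, np.float64(20.0), 3.7), (12, 20, np.float64(17.5), 4.0), (12, 18, np.float64(15.0), 4.3), (12, 16, np.float64(12.5), 4.5), (12, 14, np.float64(10.0), 4.7), (10, 12, np.float64(7.5), 5.9), (8, 10, np.float64(5.0), 7.0), (6, 8, np.float64(2.5), 7.5), (4, 8, np.float64(2.5), 7.6), (2, 6, np.float64(0.0), 6.0), (0, 4, np.float64(0.0), 4.0), (0, 2, np.float64(0.0), 2.0)]
```

{"method": "apply_moves", "body": {
  "slide": [
    [0,1.5,0],
    [0,1,0]
  ],
  "turn": [
    [2,0,0],
    [0,0,0]
  ],
  "jaw": [0.1,0.1]
}}

```text
time_s: 8.88
eef_pos: [0.4688, -0.2589, 0.1996]
ee_rot: [2.614, 0.008, 1.542]
contact_force: [0.1, 0.0, -3.7]
opening: 0.0109
gripper_force: 69.7
```

```bash
python3 -c "
from way import *
steps([])"
```

```text
now [ 0.4688 -0.2589  0.1996] eye [-15.7954  -2.1399 102.448 ] [ -0.0271 -30.2169  -0.4637] q [-0.371  -0.3165  0.8484  2.2076  0.0106  0.6674  0.477 ] F [ 0.11    0.0403 -3.7057] t 8.875
```

```bash
python3 -c "
from way import *
steps([(-16,70,30),(-16,50,30)])"
```

```text
now [ 0.4688 -0.2589  0.1996] eye [-15.7954  -2.1399 102.448 ] [ -0.0271 -30.2169  -0.4637] q [-0.371  -0.3165  0.8484  2.2076  0.0106  0.6674  0.477 ] F [ 0.11    0.0403 -3.7057] t 8.875
(-16, 70, 30) slide cm [ 0.2  -1.64  2.82] turn [0.22 0.4  0.21]
(-16, 50, 30) slide cm [-0.   -1.    1.73] turn [0. 0. 0.]
```

{"method": "apply_moves", "body": {
  "slide": [
    [0.1,-0.8,1.4],
    [0.1,-0.8,1.4],
    [0,0,0]
  ],
  "turn": [
    [0.2,0.4,0.2],
    [0,0,0],
    [0,0,0]
  ],
  "jaw": [0.1,0.1,0.1]
}}

```text
time_s: 9.25
eef_pos: [0.4676, -0.2559, 0.165]
ee_rot: [2.62, -0.002, 1.543]
contact_force: [-0.0, 0.9, -3.1]
opening: 0.0106
gripper_force: 69.5
```

```bash
python3 -c "
from way import *
steps([(-18,60,30),(-18,48,30),(-18,36,30)])"
```

```text
now [ 0.4676 -0.2559  0.165 ] eye [-17.4867   1.4045  68.2212] [  0.031  -29.8925   0.1193] q [-0.4331 -0.2765  0.938   2.2493 -0.046   0.5965  0.5428] F [-0.0299  0.8802 -3.1185] t 9.25
(-18, 60, 30) slide cm [-0.13 -0.46  0.67] turn [-0.11 -0.1  -0.03]
(-18, 48, 30) slide cm [-0.   -0.6   1.04] turn [0. 0. 0.]
(-18, 36, 30) slide cm [-0.   -0.6   1.04] turn [0. 0. 0.]
```

{"method": "apply_moves", "body": {
  "slide": [
    [-0.1,-0.5,0.7],
    [0,-0.6,1],
    [0,0,0]
  ],
  "turn": [
    [0,0,0],
    [0,0,0],
    [0,0,0]
  ],
  "jaw": [0.1,0.1,0.1]
}}

```text
time_s: 9.62
eef_pos: [0.4661, -0.2579, 0.1451]
ee_rot: [2.618, -0.002, 1.541]
contact_force: [0.2, 0.5, -3.1]
opening: 0.0109
gripper_force: 69.6
```

```bash
python3 - <<'E'
from h import *
im,d,P=grab('scene','s3'); grab('top','t3')
cv2.imwrite('pics/s3c.png',cv2.resize(im[170:270,260:390],(780,600),interpolation=cv2.INTER_CUBIC)[...,::-1])
E
sed -i "s/'s2'/'s3'/;s/'t2'/'t3'/" pl.py; python3 pl.py | grep -v -A9 corners; python3 -c "
from way import *
steps([(-18,36,30),(-12,30,30),(-8,26,30),(-2,26,31),(8,26,31)])"
```

```text
scene 560 slopes [-0.001  -0.0091 -0.0207] resid 0.0014274819504951192
ext [-0.1059 -0.0184 -0.0236] [ 0.0633  0.0273 -0.0176] ((-21.29526138305664, 4.304708480834961), (45.152069091796875, 169.29336547851562), 89.62010192871094)
top 560 slopes [ 0.0041  0.0092 -0.0201] resid 0.0013283769753379253
ext [-0.1009 -0.0186 -0.023 ] [ 0.068   0.0256 -0.0171] ((-16.439743041992188, 3.4323043823242188), (168.95570373535156, 44.177364349365234), 0.031934574246406555)
scene corners plate-frame from tcp [[-131.9576   27.9888]
 [-131.4148  -13.2615]
 [   3.8983  -17.0074]
 [-112.3568   19.9495]
 [-121.0873    1.5501]
 [ -90.6014   -4.561 ]
 [ -87.5263   10.2462]]
top edge [[ 19.5327  32.6073]
 [-57.8037  32.7168]
 [-36.2254  17.9507]]
now [ 0.4667 -0.2583  0.146 ] eye [-18.156   -0.928   49.1018] [ -0.1631 -30.0488   0.0082] q [-0.4799 -0.2517  1.0079  2.2722 -0.0887  0.5483  0.5975] F [-0.1282  0.1712 -2.7323] t 9.725
(-18, 36, 30) slide cm [ 0.11 -0.64  1.15] turn [ 0.05 -0.01 -0.17]
(-12, 30, 30) slide cm [-0.    0.22  0.82] turn [0. 0. 0.]
(-8, 26, 30) slide cm [-0.    0.15  0.55] turn [0. 0. 0.]
(-2, 26, 31) slide cm [0.   0.47 0.18] turn [-1. -0.  0.]
(8, 26, 31) slide cm [-0.    0.86  0.52] turn [0. 0. 0.]
```

View pics/s3c.png

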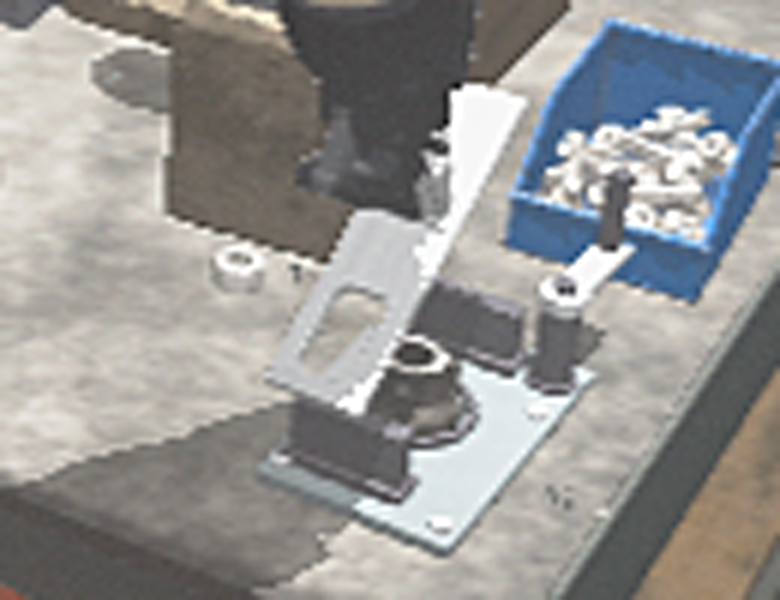

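Run:
```python
from h import *
c=lambda u,v:(220+(u+.5)/5-.5,195+(v+.5)/5-.5)
c6=lambda u,v:(260+(u+.5)/6-.5,170+(v+.5)/6-.5)
f=np.array([.497,-.255]);t=np.radians(-1.6);M=np.array([[np.cos(t),-np.sin(t)],[np.sin(t),np.cos(t)]])
for uv,z in((c(545,168),.038),(c6(415,353),.038),(c(668,117),.058),(c6(565,290),.058),(c6(268,470),.008),(c6(450,552),.008),(c6(595,375),.008)):
    print(((ray('scene',uv,z)[0,:2]-f)@M*1000).round(1))
```

```text
[-2.4  0. ]
[-3.1 -0.8]
[ 54.9 -44.6]
[ 56.2 -45.6]
[-82.6  29. ]
[-87.7 -60.4]
[ 72.6 -60.7]
```

```bash
sed -i 's/TIP=.*/TIP=np.array([.0692,-.0038,.0255])/' way.py; python3 -c "
from way import *
steps([(-18,42,30),(-18,36,30),(-13,31,30),(-8,26,30),(-2,26,31)])"
```

```text
now [ 0.4667 -0.2583  0.146 ] eye [-17.3614  -0.1303  49.3305] [ -0.1631 -30.0488   0.0082] q [-0.4799 -0.2517  1.0079  2.2722 -0.0887  0.5483  0.5975] F [-0.1282  0.1712 -2.7323] t 9.725
(-18, 42, 30) slide cm [ 0.03 -0.42  0.61] turn [ 0.05 -0.01 -0.17]
(-18, 36, 30) slide cm [-0.   -0.3   0.52] turn [0. 0. 0.]
(-13, 31, 30) slide cm [-0.    0.18  0.68] turn [0. 0. 0.]
(-8, 26, 30) slide cm [-0.    0.18  0.68] turn [0. 0. 0.]
(-2, 26, 31) slide cm [0.   0.47 0.18] turn [-1. -0.  0.]
```

{"method": "apply_moves", "body": {
  "slide": [
    [0,-0.4,0.6],
    [0,-0.3,0.5],
    [0,0.2,0.7],
    [0,0.2,0.7],
    [0,0,0],
    [0,0,0]
  ],
  "turn": [
    [0,0,0],
    [0,0,0],
    [0,0,0],
    [0,0,0],
    [0,0,0],
    [0,0,0]
  ],
  "jaw": [0.1,0.1,0.1,0.1,0.1,0.1]
}}

```text
time_s: 10.48
eef_pos: [0.4761, -0.2584, 0.1223]
ee_rot: [2.618, -0.002, 1.54]
contact_force: [0.7, -0.5, -2.6]
opening: 0.0109
gripper_force: 69.6
```

```bash
python3 -c "
from way import *
steps([(-8,26,31),(-2,26,31),(4,26,31),(8,26,31)])"
```

```text
now [ 0.4761 -0.2584  0.1223] eye [-7.9344  0.0581 25.6642] [ -0.1707 -30.009    0.0159] q [-0.6191 -0.193   1.1658  2.283  -0.1896  0.4899  0.6972] F [ 0.6855 -0.5334 -2.5504] t 10.475
(-8, 26, 31) slide cm [ 0.02 -0.03 -0.15] turn [-0.99 -0.01 -0.18]
(-2, 26, 31) slide cm [0.   0.51 0.31] turn [0. 0. 0.]
(4, 26, 31) slide cm [-0.    0.51  0.31] turn [0. 0. 0.]
(8, 26, 31) slide cm [-0.    0.34  0.21] turn [0. 0. 0.]
```

{"method": "apply_moves", "body": {
  "slide": [
    [0,0,-0.15],
    [0,0.5,0.3],
    [0,0.5,0.3],
    [0,0.35,0.2],
    [0,0,0]
  ],
  "turn": [
    [-1,0,0],
    [0,0,0],
    [0,0,0],
    [0,0,0],
    [0,0,0]
  ],
  "jaw": [0.1,0.1,0.1,0.1,0.1]
}}

```text
time_s: 11.1
eef_pos: [0.4916, -0.2588, 0.1239]
ee_rot: [2.6, -0.001, 1.541]
contact_force: [0.8, -0.1, -2.9]
opening: 0.0106
gripper_force: 69.8
```

```bash
python3 -c "
from way import *
steps([(8,26,31),(10,24,27.5),(11,23,25),(12,22,22.5),(12,20,18),(12,18,15),(12,14,10),(8,10,5),(2,6,0),(0,2,0)])"
```

```text
now [ 0.4916 -0.2588  0.1239] eye [ 8.5911  0.0454 26.3717] [ -0.1389 -31.0099  -0.0051] q [-0.7051 -0.1731  1.2477  2.2691 -0.2409  0.4704  0.7368] F [ 0.7953 -0.1168 -2.854 ] t 11.1
(8, 26, 31) slide cm [ 0.01 -0.07  0.  ] turn [ 0.01  0.   -0.14]
(10, 24, 27.5) slide cm [0.   0.21 0.7 ] turn [ 3.5  0.  -0. ]
(11, 23, 25) slide cm [0.   0.15 0.44] turn [ 2.5 -0.   0. ]
(12, 22, 22.5) slide cm [-0.    0.15  0.44] turn [ 2.5  0.  -0. ]
(12, 20, 18) slide cm [0.   0.1  0.74] turn [4.5 0.  0. ]
(12, 18, 15) slide cm [0.   0.06 0.56] turn [ 3.  0. -0.]
(12, 14, 10) slide cm [-0.    0.09  1.  ] turn [ 5. -0.  0.]
(8, 10, 5) slide cm [ 0.   -0.27  0.94] turn [ 5.  0. -0.]
(2, 6, 0) slide cm [-0.   -0.44  0.96] turn [ 5. -0.  0.]
(0, 2, 0) slide cm [-0.  -0.2  0.4] turn [0. 0. 0.]
```

{"method": "apply_moves", "body": {
  "slide": [
    [0,0.15,0.7],
    [0,0.1,0.45],
    [0,0.15,0.45],
    [0,0,0]
  ],
  "turn": [
    [3.5,0,0],
    [2.5,0,0],
    [2.5,0,0],
    [0,0,0]
  ],
  "jaw": [0.1,0.1,0.1,0.1]
}}

```text
time_s: 11.6
eef_pos: [0.5026, -0.2595, 0.1112]
ee_rot: [2.75, 0.001, 1.541]
contact_force: [-0.6, -0.3, -3.4]
opening: 0.0107
gripper_force: 69.7
```

```bash
python3 -c "
from way import *
steps([(12,20,18),(12,18,15),(12,14,10),(8,10,5),(2,6,0),(0,2,0)])"
```

```text
now [ 0.5026 -0.2595  0.1112] eye [11.4958 -0.4959 21.2482] [ -0.1158 -22.4104  -0.1062] q [-0.6919  0.1719  1.3068  2.1594 -0.6053  0.6813  0.9816] F [-0.6344 -0.271  -3.413 ] t 11.6
(12, 20, 18) slide cm [0.06 0.18 0.67] turn [ 4.41  0.1  -0.08]
(12, 18, 15) slide cm [0.   0.06 0.56] turn [ 3.  0. -0.]
(12, 14, 10) slide cm [-0.    0.09  1.  ] turn [ 5. -0.  0.]
(8, 10, 5) slide cm [ 0.   -0.27  0.94] turn [ 5.  0. -0.]
(2, 6, 0) slide cm [-0.   -0.44  0.96] turn [ 5. -0.  0.]
(0, 2, 0) slide cm [-0.  -0.2  0.4] turn [0. 0. 0.]
```

{"method": "apply_moves", "body": {
  "slide": [
    [0.05,0.15,0.6],
    [0,0.05,0.55],
    [0,0.1,1],
    [0,0,0]
  ],
  "turn": [
    [4.5,0,0],
    [3,0,0],
    [5,0,0],
    [0,0,0]
  ],
  "jaw": [0.1,0.1,0.1,0.1]
}}

```text
time_s: 12.1
eef_pos: [0.5124, -0.2592, 0.092]
ee_rot: [2.967, 0.0, 1.541]
contact_force: [-0.6, -0.8, -3.4]
opening: 0.0109
gripper_force: 69.6
```

```bash
python3 -c "
from way import *
steps([(12,14,10),(8,10,5),(2,6,0),(0,2,0),(0,0,0)])"
```

```text
now [ 0.5124 -0.2592  0.092 ] eye [11.7532  0.1465 14.8964] [ -0.083  -10.0116  -0.0296] q [-0.55    0.4279  1.189   1.9977 -0.6293  0.9147  0.9229] F [-0.573  -0.8273 -3.4208] t 12.1
(12, 14, 10) slide cm [-0.01  0.01  0.09] turn [ 0.01  0.03 -0.08]
(8, 10, 5) slide cm [ 0.   -0.27  0.94] turn [ 5.  0. -0.]
(2, 6, 0) slide cm [-0.   -0.44  0.96] turn [ 5. -0.  0.]
(0, 2, 0) slide cm [-0.  -0.2  0.4] turn [0. 0. 0.]
(0, 0, 0) slide cm [0.  0.  0.2] turn [0. 0. 0.]
```

{"method": "apply_moves", "body": {
  "slide": [
    [0,-0.3,1],
    [0,-0.45,0.95],
    [0,-0.2,0.3],
    [0,0,0],
    [0,0,0]
  ],
  "turn": [
    [5,0,0],
    [5,0,0],
    [0,0,0],
    [0,0,0],
    [0,0,0]
  ],
  "jaw": [0.1,0.1,0.1,0.1,0.1]
}}

```text
time_s: 12.72
eef_pos: [0.5045, -0.2591, 0.0697]
ee_rot: [3.138, -0.002, 1.539]
contact_force: [-0.2, -0.3, -2.9]
opening: 0.0109
gripper_force: 69.6
```

Run:
```python
from way import *
steps([(0,2,0),(0,0,0)])
im,d,P=grab('scene','s4')
cv2.imwrite('pics/s4c.png',cv2.resize(im[170:270,260:390],(780,600),interpolation=cv2.INTER_CUBIC)[...,::-1])
```

```text
now [ 0.5045 -0.2591  0.0697] eye [-1.5119  0.2912  3.9869] [-0.2276 -0.1801  0.1324] q [-0.4797  0.5746  1.1333  1.8988 -0.6039  1.0603  0.8751] F [-0.1627 -0.2974 -2.906 ] t 12.725
(0, 2, 0) slide cm [0.   0.16 0.22] turn [ 0.18 -0.13 -0.23]
(0, 0, 0) slide cm [0.  0.  0.2] turn [0. 0. 0.]
```

View pics/s4c.png

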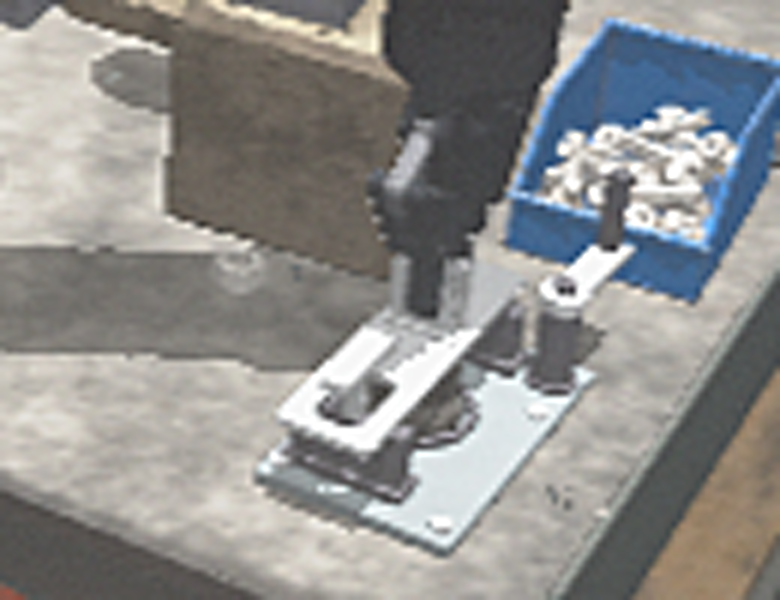

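The eye is over the head, which is visible above the plate at crop (360,365). The plate is level and about 4 mm above the rests. I lower it gently.

{"method": "apply_moves", "body": {
  "slide": [
    [0,0.1,0.2],
    [0,0.05,0.1],
    [0,0,0],
    [0,0,0]
  ],
  "turn": [
    [0.2,0,-0.2],
    [0,0,0],
    [0,0,0],
    [0,0,0]
  ],
  "jaw": [0.1,0.1,0.1,0.1],
  "force": 30
}}

```text
time_s: 13.28
eef_pos: [0.5063, -0.2589, 0.0659]
ee_rot: [-3.138, -0.002, 1.543]
contact_force: [0.4, -0.1, -3.0]
opening: 0.0109
gripper_force: 69.6
```

{"method": "apply_moves", "body": {
  "slide": [
    [0,0,0.05],
    [0,0,0.05],
    [0,0,0.05],
    [0,0,0]
  ],
  "turn": [
    [0,0,0],
    [0,0,0],
    [0,0,0],
    [0,0,0]
  ],
  "jaw": [0.1,0.1,0.1,0.1],
  "force": 30
}}

```text
time_s: 13.78
eef_pos: [0.5063, -0.2589, 0.0651]
ee_rot: [-3.139, -0.002, 1.543]
contact_force: [-4.4, 3.5, 7.8]
opening: 0.011
gripper_force: 71.4
```

{"method": "apply_moves", "body": {
  "slide": [
    [0,0,0],
    [0,0,0],
    [0,0,0],
    [0,0,0],
    [0,0,0]
  ],
  "turn": [
    [0,0,0],
    [0,0,0],
    [0,0,0],
    [0,0,0],
    [0,0,0]
  ],
  "jaw": [0.2,0.25,0.3,0.35,0.35]
}}

```text
time_s: 14.4
eef_pos: [0.5063, -0.2588, 0.0644]
ee_rot: [-3.138, -0.002, 1.544]
contact_force: [-1.0, -0.0, 0.2]
opening: 0.0303
gripper_force: 0.0
```

Run:
```python
from way import *
steps([])
for n in('scene','top'):
    im,d,P=grab(n,n[0]+'5');L=Rf.inv().apply((P-FX).reshape(-1,3)).reshape(P.shape)
    m=(abs(L[...,0])<.09)&(abs(L[...,1])<.03)&(abs(L[...,2]-.046)<.007);Q=L[m]
    for i in range(5):
        A=np.c_[Q[:,:2],np.ones(len(Q))];c=np.linalg.lstsq(A,Q[:,2],rcond=None)[0];e=Q[:,2]-A@c
        Q=Q[abs(e)<max(.002,2*e.std())]
    print(n,len(Q),c,cv2.minAreaRect(Q[:,:2].astype(np.float32)*1000),Q.min(0),Q.max(0))
```

```text
now [ 0.5063 -0.2588  0.0644] eye [ 0.1609  0.2317 -0.8662] [0.0382 0.1786 0.1008] q [-0.4708  0.5875  1.1219  1.894  -0.6096  1.0593  0.8795] F [-1.0051 -0.0444  0.1932] t 14.4
scene 244 [-0.0011 -0.004   0.0439] ((-8.150733947753906, -2.1371631622314453), (43.2740478515625, 163.0890655517578), 88.70445251464844) [-0.0899 -0.0225  0.0418] [0.0733 0.0213 0.0461]
top 21 [ 0.242  -0.2345  0.0324] ((71.04483032226562, 19.294790267944336), (7.542260646820068, 23.370437622070312), 46.803321838378906) [0.0612 0.0085 0.0394] [0.077  0.0265 0.0483]
```

The plate is seated: level, with extents along the fixture of about -90 to 73 mm, as they should be. I retract and locate the pin.

{"method": "apply_moves", "body": {
  "slide": [
    [0,0,-1],
    [0,0,-2],
    [0,0,-4],
    [0,0,-4],
    [0,0,0]
  ],
  "turn": [
    [0,0,0],
    [0,0,0],
    [0,0,0],
    [0,0,0],
    [0,0,0]
  ],
  "jaw": [0.35,0.35,0.35,0.35,0.5]
}}

```text
time_s: 15.12
eef_pos: [0.5081, -0.2603, 0.1784]
ee_rot: [3.139, -0.0, 1.543]
contact_force: [-0.8, 0.4, -0.1]
opening: 0.0425
gripper_force: 0.0
```

Run:
```python
from way import *
steps([])
a=lambda u,v:(240+(u+.5)/5-.5,150+(v+.5)/5-.5)
c6=lambda u,v:(260+(u+.5)/6-.5,170+(v+.5)/6-.5)
fx=lambda W:Rf.inv().apply(W-FX)*1000
print('top pin',fx(ray('top',[a(562,10)],.1)),'arm',fx(ray('top',[a(547,112),a(553,20)],.058)))
print('scene pin top/bot/ring',fx(ray('scene',[c6(622,178)],.1)),fx(ray('scene',[c6(612,243)],.060)),fx(ray('scene',[c6(565,290)],.058)))
im,d,P=grab('top','t6');im2,d2,P2=grab('scene','s6')
for Q in(P,P2):
    L=fx(Q.reshape(-1,3));m=(L[:,2]>66)&(L[:,2]<103)&(abs(L[:,0]-108)<25)&(abs(L[:,1]+45)<30);q=L[m];print(m.sum(),q.mean(0),q.min(0),q.max(0))
    m=(L[:,2]>55)&(L[:,2]<61)&(abs(L[:,0]-90)<40)&(abs(L[:,1]+45)<25);q=L[m];print(len(q),q.min(0),q.max(0),cv2.minAreaRect(q[:,:2].astype(np.float32)) if len(q)>3 else '')
b=np.vstack([cv2.resize(im[140:200,300:400],(500,300),interpolation=cv2.INTER_CUBIC),cv2.resize(im2[170:230,310:410],(500,300),interpolation=cv2.INTER_CUBIC)])
cv2.imwrite('pics/k6.png',b[...,::-1])
```

```text
now [ 0.5081 -0.2603  0.1784] eye [  2.0822  -1.2482 112.7458] [ 0.0227 -0.1296  0.0248] q [-0.5887  0.4669  1.2747  1.7884 -0.4739  1.2427  0.7884] F [-0.7723  0.3739 -0.0631] t 15.125
top pin [[106.2655 -41.9318 100.    ]] arm [[ 60.6203 -44.8606  58.    ]
 [110.2902 -47.7593  58.    ]]
scene pin top/bot/ring [[ 96.842  -50.9694 100.    ]] [[105.0057 -48.7341  60.    ]] [[ 56.1777 -45.6199  58.    ]]<stdin>:10: RuntimeWarning: Mean of empty slice.
  ret = um.true_divide(
Traceback (most recent call last):
ValueError: zero-size array to reduction operation minimum which has no identity
```

{"method": "apply_moves", "body": {
  "slide": [
    [-1.4,3.2,0],
    [-1.4,3.2,0],
    [-1.4,3.3,0],
    [0,0,0],
    [0,0,0],
    [0,0,0],
    [0,0,0],
    [0,0,0],
    [0,0,0],
    [0,0,0],
    [0,0,0],
    [0,0,0],
    [0,0,0]
  ],
  "turn": [
    [0,0,0],
    [0,0,0],
    [0,0,0],
    [0,0,10.4],
    [0,0,10.4],
    [0,0,10.4],
    [0,0,10.4],
    [0,0,10.4],
    [0,0,10.4],
    [0,0,10.4],
    [0,0,10.4],
    [0,0,10.4],
    [0,0,0]
  ],
  "jaw": [0.5,0.5,0.5,0.5,0.5,0.5,0.5,0.5,0.5,0.5,0.5,0.5,0.5]
}}

```text
time_s: 16.85
eef_pos: [0.6021, -0.3035, 0.1731]
ee_rot: [-3.14, 0.005, -0.089]
contact_force: [-0.9, 1.5, 0.3]
opening: 0.0427
gripper_force: 0.0
```

```bash
cat > kp.py <<'E'
from way import *
s=state();p,r=s['eef_pos'],R.from_euler('xyz',s['ee_rot'])
print('now',p,s['ee_rot'],'fixture mm',Rf.inv().apply(p-FX)*1000,'q',s['joint_positions'],'t',s['time_s'])
def kpose(al,z,rad=.048): # keeper angle deg
    return FX+Rf.apply([.06+rad*np.cos(np.radians(al)),-.045+rad*np.sin(np.radians(al)),z]), R.from_euler('xyz',[180,0,al-1.6],degrees=True)
def go(W):
    global p,r
    for w in W:
        P,Q=kpose(*w);print(w,(r.inv().apply(P-p)*100).round(2),np.degrees((r.inv()*Q).as_rotvec()).round(2));p,r=P,Q
E
python3 -c "
from kp import *
go([(-3.5,.13),(-3.5,.076)])"
```

```text
now [ 0.6021 -0.3035  0.1731] [-3.1397  0.0047 -0.0893] fixture mm [106.403  -45.5487 173.1464] q [-0.4037  0.8346  1.3476  1.5228 -0.8144  1.4432 -0.68  ] t 16.85
(-3.5, 0.13) [0.19 0.24 4.31] [-0.11  0.27 -0.02]
(-3.5, 0.076) [ 0.  -0.   5.4] [0. 0. 0.]
```

{"method": "apply_moves", "body": {
  "slide": [
    [0.2,0.2,4.3],
    [0,0,2.5],
    [0,0,2.9],
    [0,0,0],
    [0,0,0]
  ],
  "turn": [
    [0,0,0],
    [0,0,0],
    [0,0,0],
    [0,0,0],
    [0,0,0]
  ],
  "jaw": [0.5,0.5,0.5,0.25,0.25]
}}

```text
time_s: 17.48
eef_pos: [0.6042, -0.306, 0.0781]
ee_rot: [-3.141, 0.003, -0.089]
contact_force: [-0.2, 0.0, -0.2]
opening: 0.0213
gripper_force: 0.0
```

```bash
python3 -c "
from kp import *
go([(a,.076) for a in range(4,95,9)])"
```

```text
now [ 0.6042 -0.306   0.0781] [-3.1406  0.0026 -0.0892] fixture mm [108.5675 -48.0239  78.1176] q [-0.3764  0.9144  1.2593  1.6043 -0.8957  1.3069 -0.6329] t 17.475
(4, 0.076) [-0.11 -0.63  0.21] [-0.07  0.15 -7.51]
(13, 0.076) [-0.06 -0.75 -0.  ] [-0.  0. -9.]
(22, 0.076) [-0.06 -0.75 -0.  ] [ 0.  0. -9.]
(31, 0.076) [-0.06 -0.75 -0.  ] [ 0.  0. -9.]
(40, 0.076) [-0.06 -0.75 -0.  ] [ 0.  0. -9.]
(49, 0.076) [-0.06 -0.75 -0.  ] [ 0.  0. -9.]
(58, 0.076) [-0.06 -0.75 -0.  ] [ 0.  0. -9.]
(67, 0.076) [-0.06 -0.75 -0.  ] [ 0.  0. -9.]
(76, 0.076) [-0.06 -0.75 -0.  ] [ 0.  0. -9.]
(85, 0.076) [-0.06 -0.75 -0.  ] [ 0.  0. -9.]
(94, 0.076) [-0.06 -0.75 -0.  ] [ 0.  0. -9.]
```

{"method": "apply_moves", "body": {
  "slide": [
    [-0.1,-0.63,0.2],
    [-0.06,-0.75,0],
    [-0.06,-0.75,0],
    [-0.06,-0.75,0],
    [-0.06,-0.75,0],
    [0,0,0]
  ],
  "turn": [
    [0,0,-7.5],
    [0,0,-9],
    [0,0,-9],
    [0,0,-9],
    [0,0,-9],
    [0,0,0]
  ],
  "jaw": [0.25,0.25,0.25,0.25,0.25,0.25]
}}

```text
time_s: 18.23
eef_pos: [0.5938, -0.2716, 0.0768]
ee_rot: [-3.139, -0.001, 0.669]
contact_force: [-0.2, 0.4, -0.1]
opening: 0.0211
gripper_force: 0.0
```

```bash
python3 -c "
from kp import *
print(s['contact_force'])
go([(a,.076) for a in range(49,95,9)])
im,d,P=grab('top','t7');grab('scene','s7')
"
```

```text
now [ 0.5938 -0.2716  0.0768] [-3.1395 -0.0008  0.669 ] fixture mm [ 97.2407 -13.8501  76.7865] q [-0.4127  0.7792  1.1487  1.6716 -0.7575  1.2068  0.0195] t 18.225
[-0.1511  0.3738 -0.0601]
(49, 0.076) [-0.12 -0.76  0.08] [-0.12 -0.05 -9.07]
(58, 0.076) [-0.06 -0.75 -0.  ] [ 0.  0. -9.]
(67, 0.076) [-0.06 -0.75 -0.  ] [ 0.  0. -9.]
(76, 0.076) [-0.06 -0.75 -0.  ] [ 0.  0. -9.]
(85, 0.076) [-0.06 -0.75 -0.  ] [ 0.  0. -9.]
(94, 0.076) [-0.06 -0.75 -0.  ] [ 0.  0. -9.]
```

```bash
python3 -c "
from h import *
a=np.load('pics/s6.npz')['im'].astype(int);b=np.load('pics/s7.npz')['im'].astype(int)
print(a[192:214,363].min(-1),b[192:214,363].min(-1),a[211:216,358].min(-1),b[211:216,358].min(-1))"
```

```text
[218 160 139 184 147 197 138 135  84  88  87  83  84  73  72  80  79  80
 112 229 255 193] [ 67  60  87 191 139 214 248 180 244 250 161 237 138 114 140 139  74  58
  60  62  62  58] [255 255 247 245 245] [64 63 61 67 96]
```

{"method": "apply_moves", "body": {
  "slide": [
    [-0.12,-0.75,0],
    [-0.06,-0.75,0],
    [-0.06,-0.75,0],
    [-0.06,-0.75,0],
    [-0.06,-0.75,0],
    [-0.06,-0.75,0],
    [0,0,0],
    [0,0,0]
  ],
  "turn": [
    [0,0,-9],
    [0,0,-9],
    [0,0,-9],
    [0,0,-9],
    [0,0,-9],
    [0,0,-9],
    [0,0,0],
    [0,0,0]
  ],
  "jaw": [0.25,0.25,0.25,0.25,0.25,0.25,0.25,0.25]
}}

```text
time_s: 19.32
eef_pos: [0.5534, -0.2541, 0.0755]
ee_rot: [-3.139, -0.002, 1.607]
contact_force: [-0.4, 0.5, -1.0]
opening: 0.0212
gripper_force: 0.0
```

```bash
python3 -c "
from kp import *
print(s['contact_force'])
go([(94,.076)])
"
```

```text
now [ 0.5534 -0.2541  0.0755] [-3.1387 -0.0018  1.6066] fixture mm [56.3504  2.4878 75.4646] q [-0.391   0.5859  0.9956  1.7832 -0.5524  1.0851  0.8363] t 19.325
[-0.4246  0.4676 -0.9775]
(94, 0.076) [ 0.04  0.03 -0.05] [-0.16 -0.11 -0.35]
```

{"method": "apply_moves", "body": {
  "slide": [
    [0,-0.15,0],
    [0,0,0],
    [0,0,0],
    [0,0,-1],
    [0,0,-3],
    [0,0,-5],
    [0,0,-5],
    [0,0,0]
  ],
  "turn": [
    [0,0,0],
    [0,0,0],
    [0,0,0],
    [0,0,0],
    [0,0,0],
    [0,0,0],
    [0,0,0],
    [0,0,0]
  ],
  "jaw": [0.25,0.35,0.35,0.35,0.35,0.35,0.35,0.35]
}}

```text
time_s: 20.32
eef_pos: [0.5536, -0.2556, 0.2198]
ee_rot: [3.138, 0.0, 1.611]
contact_force: [0.5, 0.8, -1.7]
opening: 0.0298
gripper_force: 0.0
```

```bash
python3 -c "
from kp import *
print(s['contact_force'])
im,d,P=grab('scene','s8');it,dt,Pt=grab('top','t8')
a=cv2.resize(im[170:270,260:390],(780,600),interpolation=cv2.INTER_CUBIC)
cv2.imwrite('pics/s8c.png',a[...,::-1])
L=Rf.inv().apply((P-FX).reshape(-1,3)).reshape(P.shape)
m=(abs(L[...,0])<.09)&(abs(L[...,1])<.03)&(abs(L[...,2]-.044)<.005);Q=L[m]
A=np.c_[Q[:,:2],np.ones(len(Q))];print(len(Q),np.linalg.lstsq(A,Q[:,2],rcond=None)[0],Q.min(0),Q.max(0))
"
```

```text
now [ 0.5536 -0.2556  0.2198] [3.1383 0.     1.611 ] fixture mm [ 56.6023   0.9863 219.7501] q [-0.4868  0.4417  1.1248  1.6411 -0.4116  1.3183  0.7452] t 20.325
[ 0.4575  0.8447 -1.74  ]
299 [0.0037 0.0312 0.0443] [-0.09   -0.0248  0.0391] [0.0598 0.0205 0.0489]
```

View pics/s8c.png

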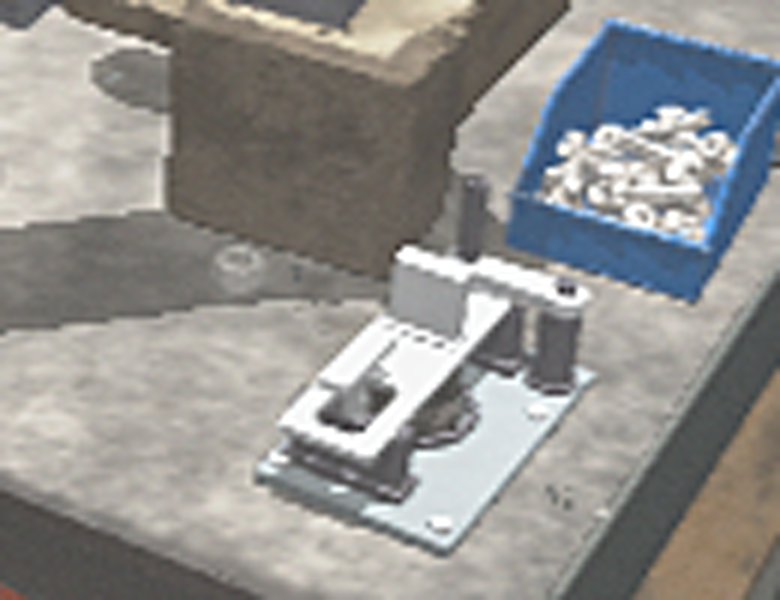

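The keeper lies across the tail, with its pin at crop (472,215). The plate is flat on both rests with the T-head through its eye, and the hand is clear. I hand the job in.

```bash
python3 -c "
from workcell import *
print(close_job())"
```

```text
the job is handed in; nothing more can be done
None
```

The latch plate is seated level under the T-head on both rests, the keeper is swung across its tail, the hand is clear, and the job was handed in at about 20 s of the 72 s allowed; no verdict was returned.

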